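# Close and latch the air filter case

## Robot

A 7-joint arm with a two-finger parallel gripper is mounted at the origin on the work surface. World frame = base frame: x ahead of the robot, y to its left, z up, the work surface at z = 0. Lengths are in mm, angles in rad, forces in N, time in s.
With the tool pointing down it reaches from about 425 to 875 mm from the base axis. Payload 8.4 kg.
Tool frame: the origin (TCP) lies on the mounting face of the last link; the fingertips stand 173 mm ahead of it and the grasp point (between the pads) lies arm.grip_point_offset ahead of it (arm.grip_point_offset is the distance from the TCP to the grasp point, in mm); z points along the fingers, y is the line along which they close (so a half turn about z gives the same grasp; the last joint's range is limited). The gripper opens to 85 mm and grips with 20 to 120 N. Pads are 22 mm wide; open, the fingers measure 114 mm over their backs; the gripper's body (76 mm by 85 mm) begins 54 mm behind the grasp point. The pads swing forward as they close: fully open they stand 13 mm farther back than shut.
Start: joints at [1.149, 0.333, 0.04, 1.465, -0.013, 1.343, -0.059], TCP at [206.174, -616.414, 404.708] pointing down, gripper open.
Joint ranges: [-2.58, 2.58], [-0.38, 2.09], [-1.3, 1.39], [0.25, 2.4], [-1.5, 4.64], [0.08, 2.09], [-2.65, 2.65]. Speed limits (rad/s): [2.22, 2.22, 2.79, 2.79, 3.14, 3.14, 3.14].

## Interface

Orientations are given as a unit quaternion [w, x, y, z].
In Python, from bench import arm gives the robot as it stands.
- The arm moves only by the tool send_rows, never from a script. Its argument "increments" is a list of rows, each a list of 3 entries, a list of its own where there are three numbers: the shift along the world's x, y, z scaled (see below), then the turn, a rotation vector about the world's x, y, z scaled (see below), then the closure, from 0 (fully open) to 1 (shut). In form: [[[dx, dy, dz], [wx, wy, wz], claw], ...]. A call has 1 to 5 rows; each row is the pose to reach, as a shift and turn from the pose commanded when the call began; what a row does not reach only later rows make up. The controller multiplies each number of a shift by 0.3 m and each number of a turn by pi/2 rad. A row lasts 1/10 s, in which the tool goes at most 50 mm and 8.59 degrees, less where a joint would pass 70% of its speed; a pose out of reach is approached as far as the arm can. A call with a number of a shift or a turn outside -1 to 1 is refused whole. A call with a gripper value outside its range is refused whole. The fingers move at their own pace and stop on an object; the grip force is fixed at half the most. Time passes only in rows, so rows that repeat a pose let the fingers close. It gives the time, the measured TCP pose, the force and the opening at its end, in the units of the state.
- arm.get_state(): the state, without advancing time (a new reading comes with each control period).
- arm.grab_frame(name): name is "side" or "top" or "wrist"; returns (picture, depth): 480x640x3 uint8, red, green, blue; 480x640 float32, mm along the optical axis (not along the pixel's ray), 0 where there is no reading.
- arm.camera_info(name): a dict with "fx", "fy", "cx", "cy" (pixels), "k1" (the pictures are not rectified: a ray, as slopes to the right and down, at radius r is drawn at 1 + k1 r^2 times it, then the intrinsics apply), "R" (3x3) and "t" (3): a world point X has camera coordinates R X + t; the wrist camera has in their place "mount" (4x4, takes a point from camera to tool coordinates, whose origin is the TCP and whose axes are the flange's). Camera axes: x right, y down, z forward; pixel columns grow to the right and rows downward; lengths in mm; the calibration is good to about 2 mm. A picture is of the moment at which its call begins: read the wrist's pose just before it. camera_info takes no time and is no camera call.
- arm.hand_in(): hands the job in, once; it reports no verdict.
The state is a dict: "time_s": time; "joints": joint angles; "qvel": joint speeds; "tau": joint torques, N m; "ee_pos": TCP position; "ee_rot": TCP orientation; "contact_force": force on the tool from outside, world axes, zero at the start; "moment": the same for the moment, N m; "gripper_width": finger opening in mm.
Only numpy, scipy, OpenCV 4.12 (cv2) and the standard library are available. Lean on these libraries where they do the work, as an engineer would, in place of code of your own. Each camera call takes 0.05 s, during which the arm holds its last target. There are 200 camera calls.

## Task

The air filter case on the lab bench has been left open. Swing its lid over and lower it gently shut, without letting it drop or slam, and then turn both swing latches so that each arm points square across the lid's edge and secures it. Leave the lid fully shut and do not knock the jar, the pen cup or the screwdriver that stand or lie beside the case.

Things in the scene. Friction and masses are not known exactly. Their poses are not given: they have to be found in the camera images.
- case: Fixed grey metal case holding a white pleated filter, 230 (x) x 220 (y) x 80 mm high. Origin: centre of its underside on the bench; z up. Its lid is hinged along its +x side; along its -x side runs a flat deck, 53 mm wide and 80 mm above the bench, which carries the two latches.
- lid_hinge (a point): Middle of the lid's hinge line, fixed, in the case frame at (100, 0, 85) mm; the line runs along the case's y. The lid is an aluminium plate, 160 mm from hinge to free edge, 200 mm wide, 10 mm thick, about 0.4 kg. Shut, its top is 90 mm above the bench and its free edge at x = -60 mm in the case frame. It cannot shut if a latch arm is already turned in.
- lid (a joint): Angle of the lid, rad: 0 fully shut, about 1.57 upright, 1.75 the open stop, where it leans back past its balance point and stays. The hinge is free and lightly damped: forward of upright the lid falls by its own weight unless held.
- lid_handle (a point): Middle of the lid's handle, a round steel bar 10 mm thick, 90 mm long, parallel to the hinge line, on two end legs, 45 mm clear of the lid's outer face; 150 mm from the hinge line towards the free edge and 55 mm off the hinge plane: in the case frame at (-50, 0, 140) mm when shut; behind the lid (+x side) when open. Its y axis is along the bar.
- pivot_a (a point): Upright pivot axis of latch a, at half the height of its arm; in the case frame at (-88, 75, 98) mm. Fixed.
- pivot_b (a point): Upright pivot axis of latch b, at half the height of its arm; in the case frame at (-88, -75, 98) mm. Fixed.
- latch_a (a joint): Angle of latch a, rad: 0 with its arm square across the lid's edge (along case +x), growing anticlockwise from above: at 1.57 it points along case +y. Stops at -0.6 and 2.8, none at 0. A flat dark steel arm 90 x 20 x 8 mm, underside 94 mm above the bench (4 mm over the shut lid), reaching 70 mm from the pivot on the knob side, 20 mm on the other. Stiff (0.06 N m); stays where left.
- latch_b (a joint): Angle of latch b, the mirror image of latch a: 0 when square across the lid's edge (along the case's +x), growing clockwise seen from above; at 1.57 the arm points along -y of the case. Same size, stops and friction.
- knob_a (a point): Grip of latch a: an upright round black knob on the arm, 50 mm from the pivot, 16 mm thick (20 mm at its top rim), from 102 to 144 mm above the bench; this point is on its axis, 126 mm above the bench. Turns with the arm, whose knob end is its x axis.
- knob_b (a point): Grip of latch b, the same as knob_a.
- jar_c (a point): Bystander: glass jar, 60 mm across, 85 mm high; the point is half-way up.
- pen_cup_c (a point): Bystander: black cup with pens, 72 mm across, 90 mm high, pens to 125 mm; the point is half-way up the cup.
- screwdriver_c (a point): Bystander: screwdriver, 180 mm long, lying; the point is near its middle.

How it is judged:
By the outcome, as a careful person would: the job done as asked, in the order asked, and still so for the second after the job is handed in, with the robot touching nothing.
It also fails if it takes over 64 s, if anything falls off the work surface, if the arm or the gripper's body presses on something with over 40 N, if the wrist force passes 120 N, or if a joint passes its speed limit or range.

## Working session

There is one attempt and no reset: what is moved stays moved. The work goes in short steps, Python scripts to look and compute and a tool call to move; the robot and the scene stay as the last step left them, time stands still between calls to the robot, and variables do not carry over. Pictures are saved under pics/ and viewed, on a budget of 10 in all, crops included, one or two more only if the job needs it, and the job is handed in when it is done.

Besides the shell and the picture viewer there is one more tool, called after ">>>" as name([rows], argument=value, ...), one row to a line, values as JSON. send_rows: Moves the arm, as the interface text tells. Its arguments: {"type":"object","properties":{"increments":{"type":"array"}},"required":["increments"]}

```bash
mkdir -p pics; python3 - <<'E'
from bench import arm
import cv2,numpy as np
s=arm.get_state(); print({k:np.round(v,3).tolist() for k,v in s.items()}, arm.grip_point_offset)
for n in ("side","top"):
    p,d=arm.grab_frame(n); cv2.imwrite(f"pics/{n}0.png",p[:,:,::-1]); np.save(f"pics/{n}0d.npy",d)
    c=arm.camera_info(n); print(n,{k:np.round(v,4).tolist() for k,v in c.items()})
print(arm.camera_info("wrist"))
E
```

```text
{'time_s': 0.0, 'joints': [1.149, 0.334, 0.04, 1.466, -0.013, 1.343, -0.059], 'qvel': [-0.0, 0.0, -0.0, 0.001, 0.0, 0.0, -0.0], 'tau': [0.0, -65.857, 1.365, -40.555, 0.017, 0.013, -0.0], 'ee_pos': [206.145, -616.273, 403.803], 'ee_rot': [-0.001, 0.987, 0.161, -0.0], 'contact_force': [0.673, 1.074, -0.123], 'moment': [-0.044, 0.009, -0.015], 'gripper_width': 85.496} 154.70000000000002
side {'fx': 488.5301, 'fy': 488.5301, 'cx': 315.2063, 'cy': 241.3641, 'k1': -0.1047, 'R': [[-0.7038, -0.7103, -0.0054], [-0.3711, 0.3742, -0.8499], [0.6057, -0.5961, -0.527]], 't': [398.7381, 294.7693, 682.8343]}
top {'fx': 503.2687, 'fy': 503.2687, 'cx': 321.9697, 'cy': 235.137, 'k1': 0.0189, 'R': [[-0.1488, -0.9889, -0.0017], [-0.9664, 0.1458, -0.2118], [0.2097, -0.0299, -0.9773]], 't': [102.9605, 541.99, 1004.3336]}
{'fx': 356.4862642311191, 'fy': 356.4862642311191, 'cx': 319.44626918961205, 'cy': 238.19688831514736, 'k1': -0.027290944544213755, 'mount': array([[ 1.05452986e-04, -9.48160460e-01, -3.17791961e-01,
         8.06568640e+01],
       [ 9.99999872e-01,  2.57313667e-04, -4.35887905e-04,
        -8.24761131e-02],
       [ 4.95063891e-04, -3.17791875e-01,  9.48160366e-01,
         3.06017752e+01],
       [ 0.00000000e+00,  0.00000000e+00,  0.00000000e+00,
         1.00000000e+00]])}
```

View pics/top0.png

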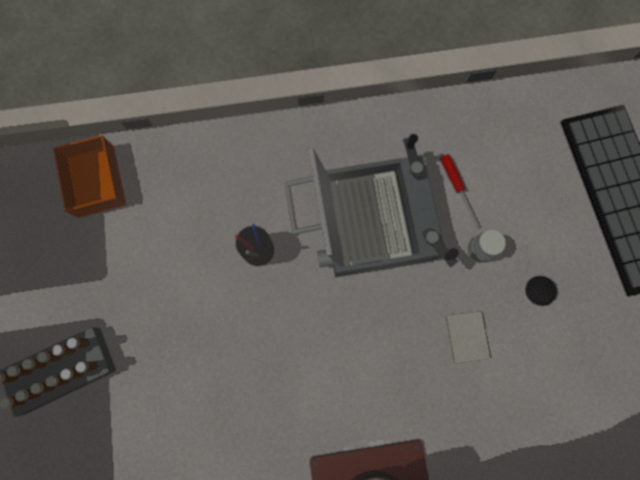

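View pics/side0.png

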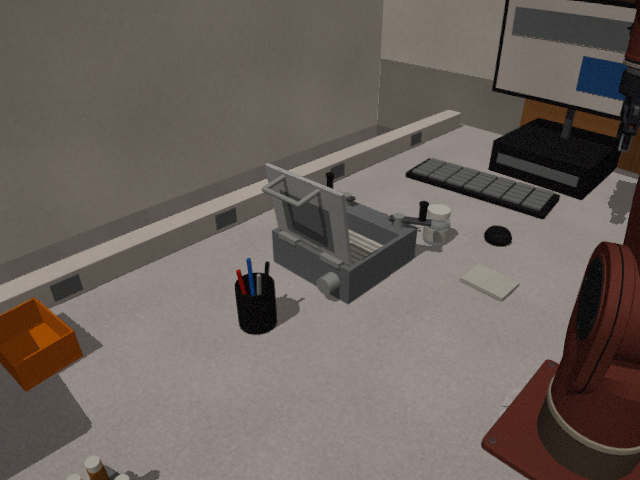

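The top view shows the case at about (385,215), with its hinge and open lid on the left at x≈320 and its handle at (303,205). The deck is on the right: pivots at (432,237) and (417,168), knobs at (450,255) and (411,142). The jar is at (490,243), the screwdriver at (460,185) and the pen cup at (255,245). Next I'll work out the pose from rays and depth.

```bash
cat > h.py <<'E'
import numpy as np, cv2
from bench import arm
def K(c): return np.array([[c['fx'],0,c['cx']],[0,c['fy'],c['cy']],[0,0,1]]), np.array([c['k1'],0,0,0,0.])
def pose(name,st=None):
    c=arm.camera_info(name)
    if name!='wrist': R=np.array(c['R']);return R.T,-R.T@np.array(c['t'])
    from scipy.spatial.transform import Rotation as Ro
    q=st['ee_rot'];T=np.eye(4);T[:3,:3]=Ro.from_quat([q[1],q[2],q[3],q[0]]).as_matrix();T[:3,3]=st['ee_pos']
    M=T@c['mount'];return M[:3,:3],M[:3,3]
def rays(name,uv,st=None):
    k,d=K(arm.camera_info(name)); n=cv2.undistortPoints(np.array(uv,float).reshape(-1,1,2),k,d)[:,0]
    R,o=pose(name,st); return np.c_[n,np.ones(len(n))]@R.T,o
def onz(name,uv,z,st=None):
    r,o=rays(name,uv,st); return o+r*((z-o[2])/r[:,2])[:,None]
def cloud(name,d,st=None):
    v,u=np.mgrid[:480,:640]; r,o=rays(name,np.c_[u.ravel(),v.ravel()],st)
    return (o+r*d.reshape(-1,1)).reshape(480,640,3)
E
python3 - <<'E'
from h import *
p=cv2.imread('pics/top0.png'); d=np.load('pics/top0d.npy')
P=cloud('top',d)
m=((P[...,2]>74)&(P[...,2]<87)&(d>0)).astype(np.uint8); m[:, :300]=0; m[:,475:]=0; m[:130]=0;m[290:]=0
pts=P[m>0][:,:2].astype(np.float32); print(len(pts),cv2.minAreaRect(pts))
for n,uv,z in (("piv a",(432,237),102),("piv b",(417,168),102),("knob a",(450,255),144),("knob b",(411,142),144),("jar",(492,241),85),("cup",(255,245),90)):
    print(n,onz('top',[uv],z)[0].round(0),P[uv[1],uv[0]].round())
c=p[120:290,225:525].copy(); hh=cv2.resize(c,None,fx=2.6,fy=2.6,interpolation=cv2.INTER_CUBIC)
cv2.imwrite('pics/c1.png',np.clip(hh*1.6,0,255).astype(np.uint8))
E
```

```text
2881 ((577.9935302734375, -105.83898162841797), (221.40048217773438, 233.29916381835938), 0.9735515713691711)
piv a [ 505. -197.  102.] [ 505. -196.  103.]
piv b [ 654. -194.  102.] [ 653. -194.  105.]
knob a [ 458. -213.  144.] [ 458. -214.  142.]
knob b [ 696. -182.  144.] [ 696. -182.  144.]
jar [ 481. -320.   85.] [ 482. -321.   84.]
cup [544. 160.  90.] [563. 169.   3.]
```

View pics/c1.png

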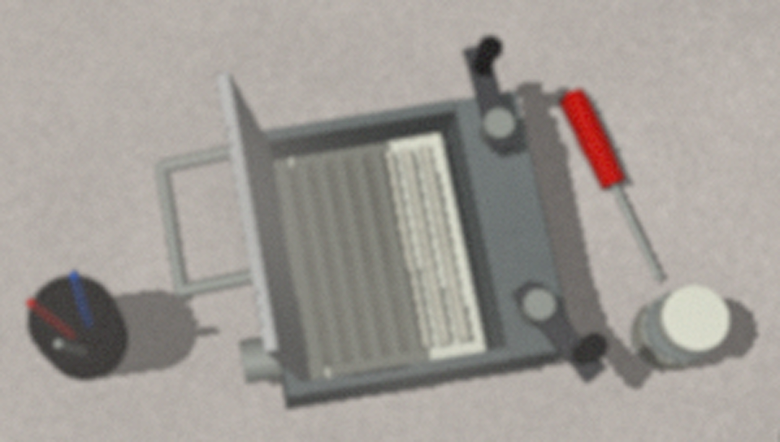

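Depth gives the case centre at about (578,-106) with its x axis at 91°, so case +x is roughly world +y. Both measured pivots agree to within 2 mm. Latch a is at about 1.9 rad and latch b at about 1.3, and both are clear of the lid. At the open stop the handle should be near (575,75,223). I'll move there now.

>>> send_rows([
  [[0.1,0.15,0.15],[0,0,-0.09],0.3],
  [[0.2,0.28,0.28],[0,0,-0.194],0.5],
  [[0.27,0.4,0.36],[0,0,-0.194],0.5],
  [[0.36,0.54,0.36],[0,0,-0.194],0.5],
  [[0.44,0.68,0.36],[0,0,-0.194],0.5],
])

```text
time_s: 0.6
ee_pos: [325.9, -432.8, 512.1]
ee_rot: [0.001, 1.0, 0.009, 0.001]
contact_force: [1.2, -0.6, 0.8]
gripper_width: 42.6
```

>>> send_rows([
  [[0.08,0.14,0],[0,0,0],0.5],
  [[0.16,0.28,0],[0,0,0],0.5],
  [[0.24,0.42,0],[0,0,0],0.5],
  [[0.32,0.56,0],[0,0,0],0.5],
  [[0.4,0.7,0],[0,0,0],0.5],
])

```text
time_s: 1.1
ee_pos: [445.6, -222.3, 510.5]
ee_rot: [0.0, 1.0, 0.009, -0.0]
contact_force: [0.7, -0.3, 0.5]
gripper_width: 42.8
```

>>> send_rows([
  [[0.08,0.14,0],[0,0,0],0.5],
  [[0.16,0.28,0],[0,0,0],0.5],
  [[0.22,0.42,0],[0,0,0],0.5],
  [[0.28,0.56,0],[0,0,0],0.5],
  [[0.28,0.7,0],[0,0,0],0.5],
])

```text
time_s: 1.6
ee_pos: [530.2, -12.5, 509.8]
ee_rot: [-0.0, 1.0, 0.009, -0.0]
contact_force: [1.0, 0.5, 0.2]
gripper_width: 42.8
```

```bash
python3 - <<'E'
from h import *
s=arm.get_state(); p,d=arm.grab_frame('wrist'); print(np.round(s['ee_pos'],1))
P=cloud('wrist',d,s)
print('bar', onz('top',[(291,208)],223))
m=(d>0)&(P[...,2]>205)&(P[...,2]<238)&(P[...,1]>40)&(P[...,1]<110)&(abs(P[...,0]-575)<70)
q=P[m]; print(len(q), np.median(q,0).round(1), q.min(0).round(), q.max(0).round())
b=q[abs(q[:,0]-575)<35]; print('bar mid',len(b),np.median(b,0).round(1),np.percentile(b,[5,95],axis=0).round(1), np.polyfit(b[:,0],b[:,1],1))
l=P[(d>0)&(P[...,2]>238)&(P[...,2]<262)&(abs(P[...,0]-575)<110)]; print('lid top',len(l),np.median(l,0).round(1), l.min(0).round(), l.max(0).round())
cv2.imwrite('pics/w1.png',np.clip(p[:,:,::-1]*1.5,0,255).astype(np.uint8))
E
```

```text
[530.2 -12.5 509.8]
bar [[573.55019188  73.68767771 223.        ]]
3177 [584.   71.2 227.9] [525.  40. 221.] [625.  81. 236.]
bar mid 1453 [577.2  73.7 227.1] [[543.9  70.3 223.7]
 [606.8  78.6 228.7]] [1.22762472e-02 6.68864823e+01]
lid top 4894 [595.3  21.8 242.4] [476.  15. 238.] [677.  29. 246.]
```

View pics/w1.png

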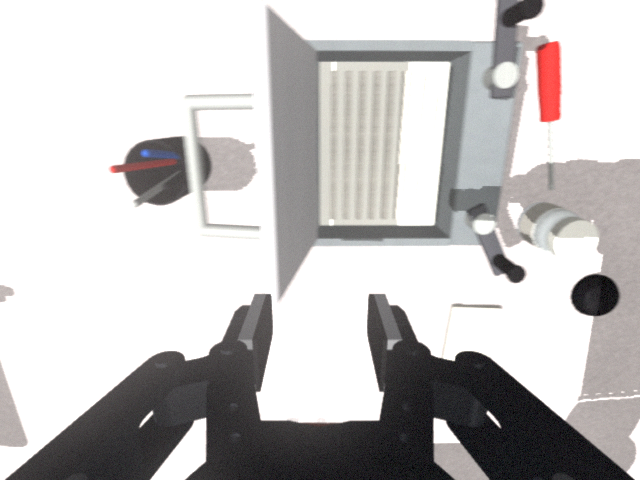

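The wrist view shows the handle bar at about (195,165) and the lid edge at x≈270. The pens at (115–185,160) are close by but much lower. The bar measures (577,74.5,223). I'll move over it, then down.

>>> send_rows([
  [[0.06,0.11,0],[0,0,0],0.5],
  [[0.117,0.224,0],[0,0,0],0.5],
  [[0.117,0.224,-0.05],[0,0,0],0.5],
  [[0.117,0.224,-0.12],[0,0,0],0.5],
  [[0.117,0.224,-0.16],[0,0,0],0.5],
])

```text
time_s: 2.15
ee_pos: [564.0, 52.5, 460.5]
ee_rot: [0.0, 1.0, 0.009, -0.001]
contact_force: [-0.0, 0.1, -0.1]
gripper_width: 42.5
```

>>> send_rows([
  [[0,0,0],[0,0,0],0.5],
  [[0,0,0],[0,0,0],0.5],
])

```text
time_s: 2.35
ee_pos: [564.2, 52.4, 463.0]
ee_rot: [0.0, 1.0, 0.009, 0.0]
contact_force: [0.6, 0.4, 1.2]
gripper_width: 42.7
```

>>> send_rows([
  [[0.043,0.074,0],[0,0,0],0.5],
  [[0.043,0.074,-0.05],[0,0,0],0.5],
  [[0.043,0.074,-0.13],[0,0,0],0.5],
  [[0.043,0.074,-0.21],[0,0,0],0.5],
  [[0.043,0.074,-0.285],[0,0,0],0.5],
])

```text
time_s: 2.85
ee_pos: [577.1, 74.6, 376.7]
ee_rot: [0.0, 1.0, 0.009, 0.0]
contact_force: [0.8, 0.2, 0.2]
gripper_width: 42.6
```

>>> send_rows([
  [[0,0,0],[0,0,0],0.5],
  [[0,0,0],[0,0,0],0.5],
])

```text
time_s: 3.05
ee_pos: [577.3, 74.9, 378.0]
ee_rot: [-0.0, 1.0, 0.009, 0.0]
contact_force: [1.1, -0.8, 0.8]
gripper_width: 42.8
```

Now I'll close on the bar.

>>> send_rows([
  [[0,0,0],[0,0,0],0.8],
  [[0,0,0],[0,0,0],1],
  [[0,0,0],[0,0,0],1],
  [[0,0,0],[0,0,0],1],
  [[0,0,0],[0,0,0],1],
])

```text
time_s: 3.55
ee_pos: [577.4, 75.3, 378.6]
ee_rot: [-0.0, 1.0, 0.009, 0.001]
contact_force: [-0.7, -1.0, 6.2]
gripper_width: 7.7
```

```bash
python3 - <<'E'
from h import *
s=arm.get_state(); print(s['gripper_width'],np.round(s['ee_pos'],1),np.round(s['contact_force'],1))
# arc waypoints relative to theta=1.75, bar in world
a=np.deg2rad(90.97); xc=np.array([np.cos(a),np.sin(a)])
def bar(t): 
    r=150*np.array([-np.cos(t),np.sin(t)])+55*np.array([np.sin(t),np.cos(t)])
    return np.array([*(r[0]*xc),r[1]])
ths=np.r_[1.75:0:-.07,0]
for t in ths: print(round(t,2),((bar(t)-bar(1.75))).round(1), ((bar(t)-bar(1.75))/300).round(3).tolist())
E
```

```text
7.731732792981562 [577.4  75.3 378.6] [-0.7 -1.   6.2]
1.75 [0. 0. 0.] [0.0, 0.0, 0.0]
1.68 [ 0.2 -9.8  5.3] [0.001, -0.033, 0.018]
1.61 [  0.3 -20.    9.9] [0.001, -0.067, 0.033]
1.54 [  0.5 -30.5  13.8] [0.002, -0.102, 0.046]
1.47 [  0.7 -41.2  17. ] [0.002, -0.137, 0.057]
1.4 [  0.9 -52.1  19.4] [0.003, -0.174, 0.065]
1.33 [  1.1 -63.2  21. ] [0.004, -0.211, 0.07]
1.26 [  1.3 -74.4  21.8] [0.004, -0.248, 0.073]
1.19 [  1.4 -85.5  21.9] [0.005, -0.285, 0.073]
1.12 [  1.6 -96.7  21.2] [0.005, -0.322, 0.071]
1.05 [   1.8 -107.8   19.7] [0.006, -0.359, 0.066]
0.98 [   2.  -118.7   17.4] [0.007, -0.396, 0.058]
0.91 [   2.2 -129.5   14.4] [0.007, -0.432, 0.048]
0.84 [   2.4 -140.    10.6] [0.008, -0.467, 0.035]
0.77 [   2.5 -150.2    6.1] [0.008, -0.501, 0.02]
0.7 [   2.7 -160.1    0.9] [0.009, -0.534, 0.003]
0.63 [   2.9 -169.6   -5. ] [0.01, -0.565, -0.017]
0.56 [   3.  -178.7  -11.5] [0.01, -0.596, -0.038]
0.49 [   3.2 -187.3  -18.7] [0.011, -0.624, -0.062]
0.42 [   3.3 -195.4  -26.4] [0.011, -0.651, -0.088]
0.35 [   3.4 -202.9  -34.7] [0.011, -0.676, -0.116]
0.28 [   3.6 -209.8  -43.5] [0.012, -0.699, -0.145]
0.21 [   3.7 -216.1  -52.7] [0.012, -0.72, -0.176]
0.14 [   3.8 -221.7  -62.4] [0.013, -0.739, -0.208]
0.07 [   3.8 -226.6  -72.4] [0.013, -0.755, -0.241]
0.0 [   3.9 -230.8  -82.8] [0.013, -0.769, -0.276]
```

>>> send_rows([
  [[0.001,-0.033,0.018],[0,0,0],1],
  [[0.001,-0.067,0.033],[0,0,0],1],
  [[0.002,-0.102,0.046],[0,0,0],1],
  [[0.002,-0.137,0.057],[0,0,0],1],
  [[0.003,-0.174,0.065],[0,0,0],1],
])

```text
time_s: 4.05
ee_pos: [578.3, 22.8, 398.6]
ee_rot: [-0.001, 1.0, 0.009, 0.001]
contact_force: [5.1, 1.7, 1.7]
gripper_width: 7.5
```

```bash
python3 - <<'E'
from h import *
s=arm.get_state(); print(s['gripper_width'],np.round(s['ee_pos'],1),np.round(s['contact_force'],1))
p,d=arm.grab_frame('side'); c=p[130:350,200:460]; cv2.imwrite('pics/s1.png',cv2.resize(np.clip(c[:,:,::-1]*1.4,0,255).astype(np.uint8),None,fx=2.4,fy=2.4,interpolation=cv2.INTER_CUBIC))
E
```

```text
7.541057621346929 [578.3  22.8 398.6] [5.1 1.7 1.7]
```

View pics/s1.png

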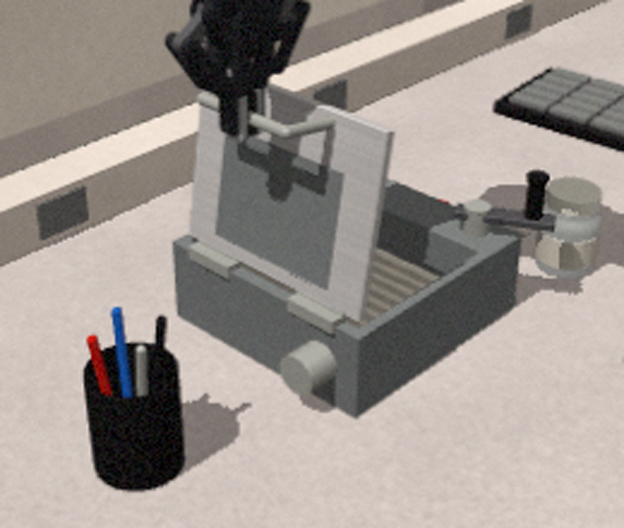

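The gripper (240,120 in the crop) holds the bar and the lid is coming forward with it, so I'll continue along the arc.

>>> send_rows([
  [[0.001,-0.037,0.005],[0,0,0],1],
  [[0.001,-0.074,0.008],[0,0,0],1],
  [[0.002,-0.111,0.008],[0,0,0],1],
  [[0.002,-0.148,0.006],[0,0,0],1],
  [[0.003,-0.185,0.001],[0,0,0],1],
])

```text
time_s: 4.6
ee_pos: [579.5, -33.8, 397.3]
ee_rot: [-0.0, 1.0, 0.009, 0.001]
contact_force: [7.6, 3.2, -2.2]
gripper_width: 7.6
```

>>> send_rows([
  [[0.001,-0.037,-0.008],[0,0,0],1],
  [[0.001,-0.073,-0.018],[0,0,0],1],
  [[0.002,-0.108,-0.031],[0,0,0],1],
  [[0.002,-0.142,-0.046],[0,0,0],1],
  [[0.003,-0.175,-0.063],[0,0,0],1],
])

```text
time_s: 5.1
ee_pos: [580.1, -86.5, 378.2]
ee_rot: [0.0, 1.0, 0.008, 0.001]
contact_force: [5.7, 1.6, 1.2]
gripper_width: 7.9
```

>>> send_rows([
  [[0.001,-0.031,-0.02],[0,0,0],1],
  [[0.001,-0.062,-0.041],[0,0,0],1],
  [[0.002,-0.09,-0.065],[0,0,0],1],
  [[0.002,-0.117,-0.091],[0,0,0],1],
  [[0.002,-0.142,-0.119],[0,0,0],1],
])

```text
time_s: 5.6
ee_pos: [580.8, -129.0, 342.3]
ee_rot: [0.0, 1.0, 0.009, 0.001]
contact_force: [6.2, -0.1, 4.7]
gripper_width: 7.8
```

>>> send_rows([
  [[0,-0.012,-0.014],[0,0,0],1],
  [[0.001,-0.023,-0.029],[0,0,0],1],
  [[0.001,-0.034,-0.044],[0,0,0],1],
  [[0.001,-0.044,-0.06],[0,0,0],1],
  [[0.001,-0.054,-0.076],[0,0,0],1],
])

```text
time_s: 6.1
ee_pos: [580.8, -144.9, 319.1]
ee_rot: [0.0, 1.0, 0.009, 0.0]
contact_force: [5.3, -0.0, 1.8]
gripper_width: 7.8
```

>>> send_rows([
  [[0,-0.007,-0.012],[0,0,0],1],
  [[0,-0.013,-0.024],[0,0,0],1],
  [[0,-0.019,-0.036],[0,0,0],1],
  [[0,-0.024,-0.048],[0,0,0],1],
  [[0,-0.028,-0.056],[0,0,0],1],
])

```text
time_s: 6.6
ee_pos: [580.7, -153.3, 302.3]
ee_rot: [0.0, 1.0, 0.009, 0.0]
contact_force: [5.7, -1.2, 0.6]
gripper_width: 7.9
```

>>> send_rows([
  [[0,-0.002,-0.005],[0,0,0],1],
  [[0,-0.004,-0.01],[0,0,0],1],
  [[0,-0.006,-0.015],[0,0,0],1],
  [[0,-0.008,-0.02],[0,0,0],1],
  [[0,-0.01,-0.025],[0,0,0],1],
])

```text
time_s: 7.1
ee_pos: [580.9, -155.5, 296.4]
ee_rot: [-0.0, 1.0, 0.009, 0.0]
contact_force: [-3.4, 3.1, 22.5]
gripper_width: 7.5
```

>>> send_rows([
  [[0,-0.001,-0.003],[0,0,0],1],
  [[0,-0.002,-0.006],[0,0,0],1],
  [[0,-0.002,-0.009],[0,0,0],1],
  [[0,-0.002,-0.009],[0,0,0],1],
])

```text
time_s: 7.5
ee_pos: [580.8, -155.6, 295.6]
ee_rot: [0.0, 1.0, 0.009, 0.001]
contact_force: [-8.8, 5.2, 27.4]
gripper_width: 7.9
```

The lid is seated, with reaction force rising to 27 N. I'll unload slightly, open the gripper and go up.

>>> send_rows([
  [[0,0,0.006],[0,0,0],1],
  [[0,0,0.006],[0,0,0],0.5],
  [[0,0,0.006],[0,0,0],0.5],
  [[0,0,0.006],[0,0,0],0.5],
])

```text
time_s: 7.9
ee_pos: [580.2, -156.3, 293.4]
ee_rot: [-0.0, 1.0, 0.009, -0.001]
contact_force: [0.2, -0.3, -0.8]
gripper_width: 42.6
```

>>> send_rows([
  [[0,0,0.08],[0,0,0],0.5],
  [[0,0,0.2],[0,0,0],0.5],
  [[0,0,0.35],[0,0,0],0.5],
  [[0,-0.08,0.42],[0,0,0],0.5],
  [[0,-0.16,0.5],[0,0,0],0.5],
])

```text
time_s: 8.4
ee_pos: [580.6, -203.9, 445.3]
ee_rot: [0.0, 1.0, 0.01, -0.0]
contact_force: [0.5, -0.3, -0.9]
gripper_width: 42.2
```

```bash
python3 - <<'E'
from h import *
arm.grab_frame('wrist');arm.grab_frame('wrist')
s=arm.get_state(); print(s['gripper_width'],np.round(s['ee_pos'],1),np.round(s['contact_force'],1))
p,d=arm.grab_frame('wrist'); np.save('pics/w2d.npy',d); P=cloud('wrist',d,s)
m=(d>0)&(P[...,2]>60)&(P[...,2]<130)&(abs(P[...,0]-578)<90)&(P[...,1]>-155)&(P[...,1]<-20)
q=P[m]; A=np.c_[q[:,0],q[:,1],np.ones(len(q))]; zz=q[:,2]; ok=abs(zz-np.median(zz))<8
print('lid plane',np.linalg.lstsq(A[ok],zz[ok],rcond=None)[0].round(4),np.median(zz))
g=p.astype(int).sum(2)
for n,c in (('a',(505,-195.5)),('b',(654,-193.5))):
    m=(d>0)&(P[...,2]>136)&(P[...,2]<150)&(np.hypot(P[...,0]-c[0],P[...,1]-c[1])<75)
    k=P[m]; print('knob',n,len(k), np.median(k,0).round(1) if len(k) else '')
    m=(d>0)&(P[...,2]>96)&(P[...,2]<112)&(np.hypot(P[...,0]-c[0],P[...,1]-c[1])<12)&(g>250)
    k=P[m]; print('piv',n,len(k), np.median(k,0).round(1) if len(k) else '')
cv2.imwrite('pics/w2.png',np.clip(p[:,:,::-1]*1.4,0,255).astype(np.uint8))
E
```

```text
42.572103848719436 [ 580.4 -208.1  447.1] [-0.4 -0.7  0.3]
lid plane [-2.40000e-03  8.00000e-03  9.32196e+01] 91.21903103256022
knob a 885 [ 537.3 -160.5  144.2]
piv a 422 [ 505.5 -195.4  106.3]
knob b 1405 [ 696.4 -179.   144.2]
piv b 622 [ 654.7 -193.   106.2]
```

View pics/w2.png

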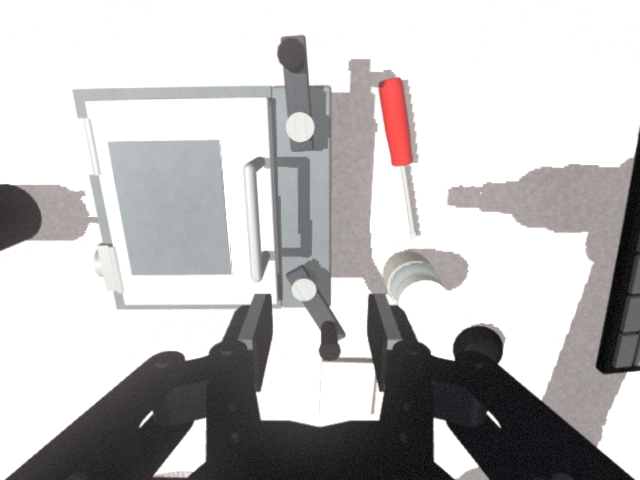

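The lid measures flat at z≈91, so it is shut. The latch pivots are at px (304,289) and (300,127), and the knob tops at (329,349) and (292,54). Next I'll work out the latch arcs.

```bash
python3 - <<'E'
from h import *
s=arm.get_state(); print('joints',np.round(s['joints'],2),np.round(s['ee_pos'],1))
k=onz('wrist',[(329,349),(292,54)],144,s); print(k.round(1))
piv=np.array([[505.5,-195.4],[654.7,-193.]]); 
for i in (0,1):
    v=k[i,:2]-piv[i]; an=np.degrees(np.arctan2(v[1],v[0])); print('world ang',an,np.hypot(*v))
E
```

```text
joints [ 0.59  0.28 -0.4   1.47  0.11  1.41 -1.37] [ 580.5 -206.   445.2]
[[ 466.3 -216.8  144. ]
 [ 703.9 -185.8  144. ]]
world ang -151.43621197379522 44.659248379845266
world ang 8.268272137327564 49.76580129105691
```

```bash
python3 - <<'E'
from h import *
s=arm.get_state(); p,d=arm.grab_frame('wrist'); P=cloud('wrist',d,s)
for n,c in (('a',(505.5,-195.4)),('b',(654.7,-193.))):
    D=P[...,:2]-np.array(c); r=np.hypot(D[...,0],D[...,1])
    sel=(d>0)&(r<75)&(((n=='a')&(P[...,1]<-185))|(n=='b'))
    for z0,z1 in ((139,150),(110,138),(97,104.5)):
        m=sel&(P[...,2]>z0)&(P[...,2]<z1)&(r>25)
        k=P[m]; 
        if len(k)>10:
            c0,(w,h),_=cv2.minAreaRect(k[:,:2].astype(np.float32)); v=np.array(c0)-c
            print(n,z0,len(k),np.round(c0,1),round(w,1),round(h,1),'ang',np.degrees(np.arctan2(v[1],v[0])).round(1),np.hypot(*v).round(1))
E
```

```text
a 139 374 [ 463.3 -219.9] 18.9 19.5 ang -149.8 48.8
a 110 236 [ 467.7 -220.1] 7.9 15.5 ang -146.8 45.2
a 97 497 [ 465.6 -218.2] 45.9 20.7 ang -150.3 46.0
b 139 1392 [ 652.7 -170. ] 21.4 130.3 ang 94.9 23.1
b 110 128 [ 664.3 -172.4] 10.4 89.0 ang 65.1 22.7
b 97 867 [ 672.8 -181.3] 32.7 108.2 ang 32.9 21.6
```

Latch a's knob is at (463,-220), with its arm at world 210°. It has to end at 91°, turning clockwise. Latch b's knob is at (704,-186), at 8°, and has to turn anticlockwise to 91°. I'll move above knob a while turning the tool +119°, so the fingers lie along the arm and stay clear of the handle when finished.

>>> send_rows([
  [[-0.1,-0.01,0],[0,0,0.09],0.5],
  [[-0.2,-0.02,0],[0,0,0.18],0.5],
  [[-0.3,-0.04,0],[0,0,0.27],0.5],
  [[-0.39,-0.047,0],[0,0,0.36],0.5],
  [[-0.39,-0.047,0],[0,0,0.44],0.5],
])

```text
time_s: 9.1
ee_pos: [461.0, -217.8, 443.2]
ee_rot: [-0.001, 0.937, 0.349, -0.001]
contact_force: [0.1, 1.0, -0.3]
gripper_width: 42.9
```

>>> send_rows([
  [[0,0,-0.05],[0,0,0.09],0.5],
  [[0,0,-0.1],[0,0,0.18],0.5],
  [[0,0,-0.15],[0,0,0.27],0.5],
  [[0,0,-0.2],[0,0,0.36],0.5],
  [[0,0,-0.2],[0,0,0.44],0.5],
])

```text
time_s: 9.6
ee_pos: [462.9, -216.6, 380.8]
ee_rot: [-0.003, 0.762, 0.647, -0.001]
contact_force: [-0.4, -0.8, 0.2]
gripper_width: 42.7
```

>>> send_rows([
  [[0,0,0],[0,0,0.09],0.5],
  [[0,0,0],[0,0,0.18],0.5],
  [[0,0,0],[0,0,0.27],0.5],
  [[0,0,0],[0,0,0.36],0.5],
  [[0,0,0],[0,0,0.44],0.5],
])

```text
time_s: 10.1
ee_pos: [463.5, -216.8, 382.9]
ee_rot: [-0.001, 0.498, 0.867, 0.0]
contact_force: [-0.4, -0.1, -0.8]
gripper_width: 42.6
```

>>> send_rows([
  [[0,0,0],[0,0,0],0.5],
  [[0,0,0],[0,0,0],0.5],
  [[0,0,0],[0,0,0],0.5],
])

```text
time_s: 10.4
ee_pos: [463.7, -217.5, 383.9]
ee_rot: [-0.0, 0.502, 0.865, -0.0]
contact_force: [-0.4, -0.6, -0.5]
gripper_width: 42.3
```

```bash
python3 - <<'E'
from h import *
from scipy.spatial.transform import Rotation as Ro
s=arm.get_state(); q=s['ee_rot']; y=Ro.from_quat([q[1],q[2],q[3],q[0]]).as_matrix()[:,1]
print(np.round(s['ee_pos'],1),'tool y ang',np.degrees(np.arctan2(y[1],y[0])),np.round(s['joints'],2))
p,d=arm.grab_frame('wrist'); P=cloud('wrist',d,s)
c=(505.5,-195.4);m=(d>0)&(P[...,2]>139)&(P[...,2]<150)&(np.hypot(P[...,0]-c[0],P[...,1]-c[1])<65)&(P[...,1]<-185)
k=P[m]; print(len(k), cv2.minAreaRect(k[:,:2].astype(np.float32)) if len(k)>5 else '')
cv2.imwrite('pics/w3.png',np.clip(p[:,:,::-1]*1.4,0,255).astype(np.uint8))
E
```

```text
[ 463.7 -217.5  383.9] tool y ang 29.6967084655639 [ 0.82  0.1  -0.49  1.8   0.05  1.25  0.83]
750 ((462.47760009765625, -220.0069122314453), (19.346698760986328, 19.13909149169922), 47.29568862915039)
```

View pics/w3.png

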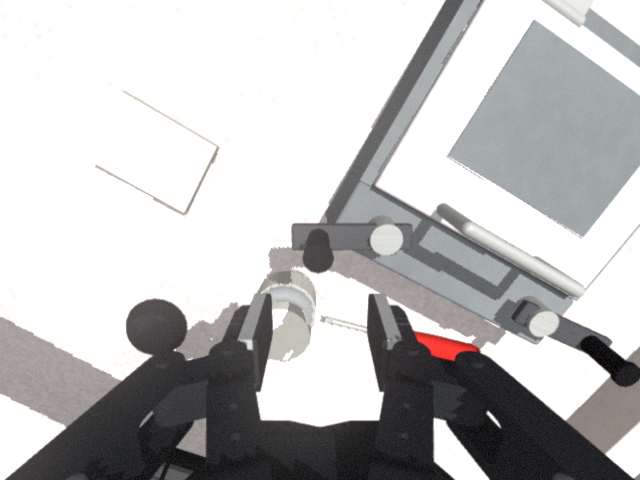

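The latch a arm lies along the finger line, with its knob at (318,248). Next I'll descend and grip.

>>> send_rows([
  [[-0.004,-0.008,-0.08],[0,0,0],0.5],
  [[-0.004,-0.008,-0.16],[0,0,0],0.5],
  [[-0.004,-0.008,-0.24],[0,0,0],0.5],
  [[-0.004,-0.008,-0.3],[0,0,0],0.5],
  [[-0.004,-0.008,-0.34],[0,0,0],0.5],
])

```text
time_s: 10.95
ee_pos: [462.2, -220.1, 280.9]
ee_rot: [-0.001, 0.502, 0.865, 0.0]
contact_force: [0.3, 0.9, -0.5]
gripper_width: 42.9
```

>>> send_rows([
  [[0,0,0],[0,0,0],0.7],
  [[0,0,0],[0,0,0],1],
  [[0,0,0],[0,0,0],1],
  [[0,0,0],[0,0,0],1],
  [[0,0,0],[0,0,0],1],
])

```text
time_s: 11.45
ee_pos: [463.1, -219.7, 282.7]
ee_rot: [0.0, 0.501, 0.865, 0.001]
contact_force: [5.9, 2.6, -9.9]
gripper_width: 17.1
```

```bash
python3 - <<'E'
from h import *
s=arm.get_state(); print(s['gripper_width'],np.round(s['ee_pos'],1),np.round(s['contact_force'],1),np.round(s['moment'],2))
for nm,a0,a1,n in (('a',209.8,91.0,15),('b',8.3,91.0,10)):
    A=np.radians(np.linspace(a0,a1,n+1)); v=np.c_[np.cos(A),np.sin(A)]*50/300
    print(nm,'turn/row',(a1-a0)/n/90)
    for i in range(0,n,5): print([ (v[j]-v[i]).round(3).tolist() for j in range(i+1,i+6)])
E
```

```text
17.070045266451547 [ 463.1 -219.7  282.7] [ 5.9  2.6 -9.9] [ 0.33 -0.84 -0.04]
a turn/row -0.08800000000000001
[[-0.01, 0.021], [-0.017, 0.043], [-0.021, 0.065], [-0.022, 0.088], [-0.02, 0.111]]
[[0.005, 0.022], [0.014, 0.044], [0.025, 0.064], [0.039, 0.082], [0.056, 0.098]]
[[0.018, 0.014], [0.039, 0.025], [0.06, 0.033], [0.083, 0.038], [0.106, 0.04]]
b turn/row 0.09188888888888888
[[-0.005, 0.023], [-0.014, 0.046], [-0.025, 0.067], [-0.04, 0.086], [-0.057, 0.103]]
[[-0.019, 0.014], [-0.041, 0.025], [-0.063, 0.034], [-0.087, 0.038], [-0.111, 0.04]]
```

>>> send_rows([
  [[-0.01,0.021,0],[0,0,-0.088],1],
  [[-0.017,0.043,0],[0,0,-0.176],1],
  [[-0.021,0.065,0],[0,0,-0.264],1],
  [[-0.022,0.088,0],[0,0,-0.352],1],
  [[-0.02,0.111,0],[0,0,-0.44],1],
])

```text
time_s: 11.95
ee_pos: [457.3, -186.5, 282.8]
ee_rot: [0.001, 0.766, 0.642, 0.001]
contact_force: [10.8, -0.6, -14.8]
gripper_width: 17.3
```

>>> send_rows([
  [[0.005,0.022,0],[0,0,-0.088],1],
  [[0.014,0.044,0],[0,0,-0.176],1],
  [[0.025,0.064,0],[0,0,-0.264],1],
  [[0.039,0.082,0],[0,0,-0.352],1],
  [[0.056,0.098,0],[0,0,-0.44],1],
])

```text
time_s: 12.45
ee_pos: [473.9, -157.4, 282.7]
ee_rot: [0.0, 0.939, 0.345, 0.001]
contact_force: [5.2, -1.9, -12.1]
gripper_width: 16.9
```

>>> send_rows([
  [[0.018,0.014,0],[0,0,-0.088],1],
  [[0.039,0.025,0],[0,0,-0.176],1],
  [[0.06,0.033,0],[0,0,-0.264],1],
  [[0.083,0.038,0],[0,0,-0.352],1],
  [[0.106,0.04,0],[0,0,-0.44],1],
])

```text
time_s: 12.95
ee_pos: [505.6, -145.2, 282.7]
ee_rot: [-0.0, 1.0, 0.006, 0.0]
contact_force: [3.6, -0.3, -7.6]
gripper_width: 17.0
```

>>> send_rows([
  [[0,0,0],[0,0,0],1],
  [[0,0,0],[0,0,0],1],
  [[0,0,0],[0,0,0],1],
])

```text
time_s: 13.25
ee_pos: [505.3, -145.3, 282.8]
ee_rot: [-0.0, 1.0, 0.011, 0.001]
contact_force: [4.3, 3.7, -7.0]
gripper_width: 17.1
```

Latch a's knob is at (505.3,-145.3) against a target of (504.7,-145.4). I'll release it, rise and go to knob b.

>>> send_rows([
  [[0,0,0],[0,0,0],0.5],
  [[0,0,0],[0,0,0],0.5],
  [[0,0,0],[0,0,0],0.5],
  [[0,0,0.1],[0,0,0],0.5],
  [[0,0,0.25],[0,0,0],0.5],
])

```text
time_s: 13.75
ee_pos: [504.1, -145.9, 356.2]
ee_rot: [-0.001, 1.0, 0.009, -0.002]
contact_force: [0.6, 0.0, 0.2]
gripper_width: 42.7
```

>>> send_rows([
  [[0.02,0,0.1],[0,0,0.09],0.5],
  [[0.12,-0.03,0.14],[0,0,0.18],0.5],
  [[0.25,-0.06,0.14],[0,0,0.27],0.5],
  [[0.38,-0.08,0.14],[0,0,0.36],0.5],
  [[0.5,-0.1,0.14],[0,0,0.45],0.5],
])

```text
time_s: 14.25
ee_pos: [656.5, -176.5, 399.7]
ee_rot: [0.0, 0.934, 0.357, 0.0]
contact_force: [1.3, 0.1, 1.2]
gripper_width: 42.7
```

>>> send_rows([
  [[0.08,-0.02,0],[0,0,0.09],0.5],
  [[0.163,-0.036,0],[0,0,0.18],0.5],
  [[0.163,-0.036,0],[0,0,0.27],0.5],
  [[0.163,-0.036,0],[0,0,0.36],0.5],
  [[0.163,-0.036,0],[0,0,0.45],0.5],
])

```text
time_s: 14.75
ee_pos: [704.1, -186.9, 399.1]
ee_rot: [-0.0, 0.753, 0.658, -0.0]
contact_force: [-0.4, -0.6, -0.2]
gripper_width: 42.6
```

>>> send_rows([
  [[0,0,0],[0,0,0.09],0.5],
  [[0,0,0],[0,0,0.18],0.5],
  [[0,0,0],[0,0,0.18],0.5],
  [[0,0,0],[0,0,0.18],0.5],
  [[0,0,0],[0,0,0.18],0.5],
])

```text
time_s: 15.25
ee_pos: [704.0, -186.6, 399.4]
ee_rot: [0.0, 0.656, 0.755, -0.0]
contact_force: [-0.4, -0.1, -0.0]
gripper_width: 42.9
```

```bash
python3 - <<'E'
from h import *
from scipy.spatial.transform import Rotation as Ro
s=arm.get_state(); q=s['ee_rot']; y=Ro.from_quat([q[1],q[2],q[3],q[0]]).as_matrix()[:,1]
print(np.round(s['ee_pos'],1),'tool y ang',np.degrees(np.arctan2(y[1],y[0])),np.round(s['joints'],2),s['gripper_width'])
p,d=arm.grab_frame('wrist'); P=cloud('wrist',d,s)
c=(654.7,-193.);m=(d>0)&(P[...,2]>139)&(P[...,2]<150)&(np.hypot(P[...,0]-c[0],P[...,1]-c[1])<65)&(P[...,0]>680)
k=P[m]; print(len(k), cv2.minAreaRect(k[:,:2].astype(np.float32)) if len(k)>5 else '')
cv2.imwrite('pics/w4.png',np.clip(p[:,:,::-1]*1.4,0,255).astype(np.uint8))
E
```

```text
[ 704.  -186.6  399.4] tool y ang 8.040839373086621 [ 0.56  0.56 -0.57  1.22  0.29  1.44  0.16] 42.89833714735348
667 ((705.7271728515625, -187.8602752685547), (19.21075439453125, 19.194427490234375), 52.051292419433594)
```

View pics/w4.png

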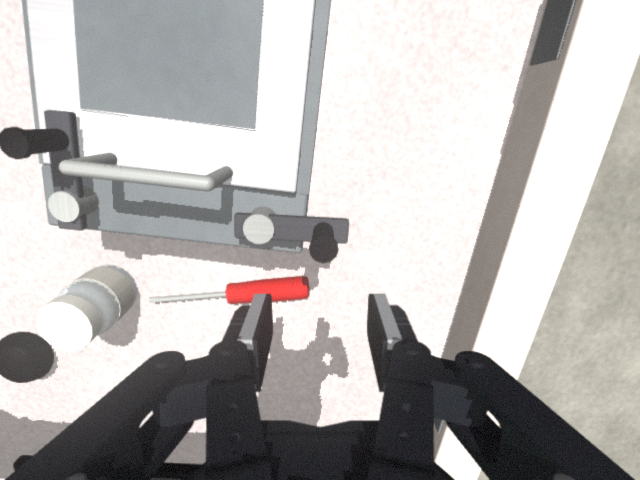

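Latch a is now square over the lid edge (bar at (63,165)). Knob b at (323,245) lines up between the fingers, so I'll descend and grip.

>>> send_rows([
  [[0.002,-0.002,-0.1],[0,0,0],0.5],
  [[0.002,-0.002,-0.2],[0,0,0],0.5],
  [[0.002,-0.002,-0.3],[0,0,0],0.5],
  [[0.002,-0.002,-0.36],[0,0,0],0.5],
  [[0.002,-0.002,-0.391],[0,0,0],0.5],
])

```text
time_s: 15.8
ee_pos: [704.3, -187.1, 280.2]
ee_rot: [-0.001, 0.655, 0.756, -0.001]
contact_force: [-0.3, -0.2, 0.2]
gripper_width: 42.6
```

>>> send_rows([
  [[0,0,0],[0,0,0],0.7],
  [[0,0,0],[0,0,0],1],
  [[0,0,0],[0,0,0],1],
  [[0,0,0],[0,0,0],1],
  [[0,0,0],[0,0,0],1],
])

```text
time_s: 16.3
ee_pos: [705.8, -186.7, 283.2]
ee_rot: [0.001, 0.654, 0.756, 0.001]
contact_force: [8.4, -0.1, -9.2]
gripper_width: 17.5
```

>>> send_rows([
  [[-0.004,0.023,0],[0,0,0.092],1],
  [[-0.012,0.046,0],[0,0,0.184],1],
  [[-0.023,0.068,0],[0,0,0.276],1],
  [[-0.038,0.087,0],[0,0,0.368],1],
  [[-0.055,0.105,0],[0,0,0.46],1],
])

```text
time_s: 16.8
ee_pos: [689.1, -154.6, 283.2]
ee_rot: [0.002, 0.342, 0.94, 0.001]
contact_force: [6.6, 1.1, -10.6]
gripper_width: 17.2
```

>>> send_rows([
  [[-0.02,0.014,0],[0,0,0.092],1],
  [[-0.041,0.026,0],[0,0,0.184],1],
  [[-0.064,0.035,0],[0,0,0.276],1],
  [[-0.088,0.04,0],[0,0,0.368],1],
  [[-0.113,0.042,0],[0,0,0.46],1],
])

```text
time_s: 17.3
ee_pos: [655.0, -142.2, 283.1]
ee_rot: [0.002, -0.012, 1.0, 0.0]
contact_force: [8.7, 0.3, -10.9]
gripper_width: 16.9
```

>>> send_rows([
  [[0,0,0],[0,0,0],1],
  [[0,0,0],[0,0,0],1],
  [[0,0,0],[0,0,0],1],
])

```text
time_s: 17.6
ee_pos: [655.1, -142.4, 283.1]
ee_rot: [0.002, -0.009, 1.0, 0.0]
contact_force: [6.6, 2.2, -9.2]
gripper_width: 16.8
```

It is about 1.5° short, so I'll nudge it -1.3 mm in x, then release and rise.

>>> send_rows([
  [[-0.005,0,0],[0,0,0.005],1],
  [[-0.005,0,0],[0,0,0.005],1],
  [[-0.005,0,0],[0,0,0.005],1],
])

```text
time_s: 17.9
ee_pos: [653.9, -142.4, 283.2]
ee_rot: [0.002, -0.013, 1.0, 0.0]
contact_force: [9.2, 2.0, -11.1]
gripper_width: 17.0
```

>>> send_rows([
  [[0,0,0],[0,0,0],0.5],
  [[0,0,0],[0,0,0],0.5],
  [[0,0,0],[0,0,0],0.5],
  [[0,0,0.1],[0,0,0],0.5],
  [[0,0,0.25],[0,0,0],0.5],
])

```text
time_s: 18.4
ee_pos: [651.9, -143.5, 355.8]
ee_rot: [-0.002, -0.013, 1.0, 0.0]
contact_force: [-0.3, -1.2, 0.3]
gripper_width: 42.5
```

>>> send_rows([
  [[0,0,0.15],[0,0,0],0.5],
  [[-0.1,0,0.3],[0,0,0],0.5],
  [[-0.2,0,0.36],[0,0,0],0.5],
  [[-0.3,0,0.36],[0,0,0],0.5],
  [[-0.3,0,0.36],[0,0,0],0.5],
])

```text
time_s: 18.9
ee_pos: [560.6, -142.7, 466.8]
ee_rot: [0.0, -0.012, 1.0, -0.002]
contact_force: [0.2, 0.5, -0.1]
gripper_width: 42.8
```

```bash
python3 - <<'E'
from h import *
arm.grab_frame('wrist');arm.grab_frame('wrist')
s=arm.get_state(); print(np.round(s['ee_pos'],1),np.round(s['contact_force'],1))
p,d=arm.grab_frame('wrist'); P=cloud('wrist',d,s)
for n,c in (('a',(505.5,-195.4)),('b',(654.7,-193.))):
    D=P[...,:2]-np.array(c); 
    m=(d>0)&(P[...,2]>139)&(P[...,2]<150)&(abs(D[...,0])<14)&(D[...,1]>30)&(D[...,1]<70)
    k=P[m]; c0=cv2.minAreaRect(k[:,:2].astype(np.float32)); v=np.array(c0[0])-c; print(n,c0,'ang off',np.degrees(np.arctan2(v[1],v[0]))-91)
m=(d>0)&(P[...,2]>60)&(P[...,2]<100)&(abs(P[...,0]-580)<45)&(P[...,1]>-125)&(P[...,1]<-20)
q=P[m]; print('lid',np.linalg.lstsq(np.c_[q[:,:2],np.ones(len(q))],q[:,2],rcond=None)[0].round(4),np.median(q[:,2]))
cv2.imwrite('pics/w5.png',np.clip(p[:,:,::-1]*1.4,0,255).astype(np.uint8))
E
```

```text
[ 562.4 -143.3  465.8] [ 0.7  0.  -0.5]
a ((503.9892578125, -145.41787719726562), (19.065824508666992, 19.05876350402832), 47.56071472167969) ang off 0.7312751241117894
b ((654.8413696289062, -142.1024627685547), (19.87369155883789, 18.980640411376953), 11.161139488220215) ang off -1.159140553727525
lid [-0.00000e+00  3.50000e-03  9.19569e+01] 91.71141199780712
```

View pics/w5.png

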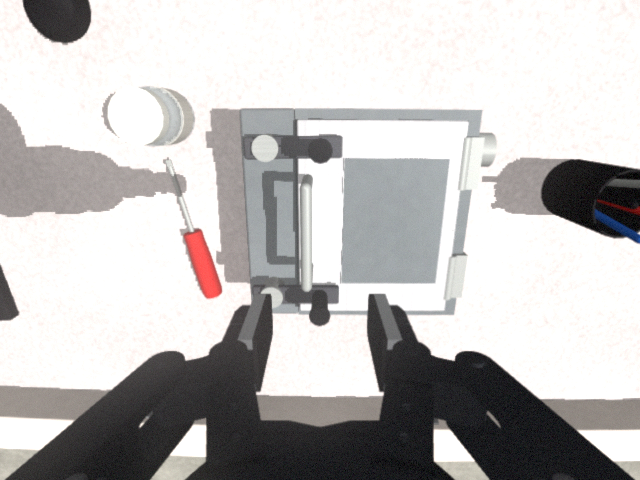

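Both arms cross the lid edge, at (290,148) and (295,294). The lid is flat, and the jar, screwdriver and cup are undisturbed. I'll hand in now.

```bash
python3 -c "
from bench import arm
print(arm.get_state()['time_s']); print(arm.hand_in())"
```

```text
19.05
the job is handed in; nothing more can be done
None
```

The case is shut and both latches are turned square across the lid's edge; I handed the job in at 19.05 s. I gripped the lid by its handle and guided it along its arc until it seated. The pressing force there reached about 27 N at the wrist, and I backed off before letting go. I then gripped each knob in turn and swung latch a, then latch b.

- **Lid:** in the last wrist view it lies flat, with its top measured at about 91.7 mm. The nominal height is 90 mm and the camera calibration is good to about 2 mm.
- **Latches:** latch a measured +0.7° from square and latch b −1.2°. Latch b first stopped about 1.5° short, so I nudged it before releasing. By the arm's own position it then looked about square, while the camera still showed about 1°. That is within measuring error, so I left it.
- **Surroundings:** the jar, pen cup and screwdriver looked undisturbed, and the gripper was clear of everything. I judged the bystanders by eye and did not re-measure their positions.
- **Grip reading:** the gripper read about 7.7 mm on the 10 mm handle bar. A side picture showed the lid following, so I carried on.

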